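# Put the tin away and let the stiff lid drop shut

## Task

Stand the small food tin upright in the open wooden box without dropping it in. Then push the lid forward past upright until it goes by itself, let go and let its own weight swing it down untouched, and press its front edge gently until the spring catch snaps and the lid lies fully shut, leaving the other things where they are.

Things in the scene. Friction and masses are not known exactly. Their poses are not given: they have to be found in the camera images.
- small_tin: the food tin: plain cylinder 57 mm across and 72 mm tall, about 0.2 kg, with a paper label. Origin at the centre of its underside, z up along the tin. It stands upright at one of three places in a row to the right of the box, which it shares in random order with the taller honey jar and the flat pot.
- storage_box: open pale wooden box fixed to the worktop, 160 (its x) by 190 (its y) by 90 mm high, walls 10 mm, floor 10 mm thick. Origin at the centre of its underside, z up. The lid's hinge runs along its +x upper edge, the front with the spring catch is the -x side. Its yaw is about 1.2 to 1.9 rad: hinge to the left as seen from the robot, so the lid closes from left to right.
- box_floor (a point): point at the centre of the box's inner floor (140 by 170 mm clear, 80 mm deep); same axes as the box.
- hinge_line (a point): middle of the lid's hinge axis, 80 mm along +x of the box from its origin, 92 mm above the worktop; axes as the box, hinge axis along y. The lid is a wooden panel 194 mm wide and 10 mm thick (from the axis outwards), reaching 174 mm from the axis; shut, its top is 102 mm above the worktop, its underside 92 mm.
- lid (a joint): lid angle, rad: 0 shut, 1.57 upright, more leans back (starts 1.70 to 1.82, stop at 2.0). The hinge is stiff and the lid's weight (about 0.32 kg) varies: it stays where left near upright and tips by itself only somewhere between 1.25 and 0.95; pushing its edge takes under 3 N. It then falls slowly, in 1 to 3 s, onto the spring catch, and rests there at about 0.08, not yet shut.
- lid_edge (a point): place to press: on the lid's outer face (top when shut), mid width, 160 mm from the hinge axis, 14 mm in from the free edge. Moves with the lid; z = outward normal of that face, x = from free edge to hinge. Resting on the catch, the free edge is about 14 mm proud; pressing here with about 8 to 15 N makes the catch give way and snap, and the lid then stays at 0 on its stop.
- honey_jar: glass honey jar with a silver-grey cap, 61 mm across, 100 mm tall, a bystander beside the tin. Origin at the centre of its underside.
- balm_pot: flat round pot with a lid, 62 mm across, 35 mm tall, a bystander beside the tin. Origin at the centre of its underside.
- espresso_cup: small cup with a handle, 65 by 94 mm, 52 mm tall, a bystander behind the tin's row, at the right. Origin at the centre of its underside.
- spice_jar: spice jar, 41 mm across, 105 mm tall, a bystander at the back. Origin at the centre of its underside.
- lemon: lemon, 71 by 53 mm, 51 mm tall, a bystander at the back left. Origin at the middle of its underside.
Not all that is in view belongs to the job. Leave any blue or purple look-alike of the small_tin alone.

How it is judged:
By the outcome, as a careful person would: the job done as asked, in the order asked, and still so for the second after the job is handed in, with the robot touching nothing.
It also fails if it takes over 72 s, if anything falls off the work surface, if the arm or the gripper's body presses on something with over 40 N, if the wrist force passes 120 N, or if a joint passes its speed limit or range.

## Robot

A 7-joint arm with a two-finger parallel gripper is mounted at the origin on a cart in front of the work surface, level with it; the furniture and walls round the work are solid. World frame = base frame: x ahead of the robot, y to its left, z up, the work surface at z = 0. Lengths are in m, angles in rad, forces in N, time in s.
With the tool pointing down it reaches from about 0.425 to 0.95 m from the base axis. Payload 4.7 kg.
Tool frame: the origin (TCP) lies on the centre line of the jaws, within the pads' length; the fingertips stand 22 mm ahead of it and the grasp point (between the pads) lies 3 mm ahead of it; z points along the fingers, y is the line along which they close (so a half turn about z gives the same grasp; the last joint's range is limited). The gripper opens to 85 mm and grips with 20 to 120 N. Pads are 22 mm wide; open, the fingers measure 114 mm over their backs; the gripper's body (76 mm by 85 mm) begins 54 mm behind the grasp point. The pads swing forward as they close: fully open they stand 13 mm farther back than shut.
Start: joints at [1.16, 0.469, -0.049, 1.532, 0.024, 1.141, -0.082], TCP at [0.252, -0.626, 0.216] pointing down, gripper open.
Joint ranges: [-2.59, 2.59], [-0.33, 1.99], [-1.39, 1.29], [0.1, 2.45], [-1.04, 4.18], [0.21, 1.99], [-2.66, 2.66]. Speed limits (rad/s): [2.57, 2.57, 3.14, 3.14, 3.14, 3.14, 3.14].

## Interface

Orientations are given as a rotation vector (axis times angle).
In Python, from cell import bot gives the robot as it stands.
- The arm moves only by the shell command python3 -m handwheel 'ROWS' [FORCE]. ROWS is JSON, a list of rows, each a list of 5 numbers: the shift along the tool's x, y, z in mm, then the turn about the tool's z in rad, then the closure in counts, from 0 (fully open) to 255 (shut). In form: [[tx, ty, tz, twist, grip], ...]. A call has 1 to 5 rows; each row is the pose to reach, as a shift and turn from the pose commanded when the call began, along the tool's axes at that moment; what a row does not reach only later rows make up. A row lasts 1/12 s, in which the tool goes at most 41.7 mm and 7.16 degrees, less where a joint would pass 70% of its speed; a pose out of reach is approached as far as the arm can. A call with a gripper value outside its range is refused whole. The fingers move at their own pace and stop on an object; FORCE is the grip in N (left out, the last holds). Time passes only in rows, so rows that repeat a pose let the fingers close. It gives the time, the measured TCP pose, the force, the opening and the grip force at its end, in the units of the state.
- bot.get_state(): the state, without advancing time (a new reading comes with each control period).
- bot.grab_frame(name): name is "scene" or "top" or "wrist"; returns the picture (480x640x3 uint8, red, green, blue); there is no depth.
- bot.camera_model(name): a dict with "K" (3x3 intrinsics, pixels), "R" (3x3) and "t" (3): a world point X has camera coordinates R X + t; the wrist camera has in their place "mount" (4x4, takes a point from camera to tool coordinates, whose origin is the TCP and whose axes are the flange's). Camera axes: x right, y down, z forward; pixel columns grow to the right and rows downward; lengths in m; the calibration is good to about 2 mm. The wrist camera is an equidistant fisheye: a pixel r from the principal point sees the ray r / f radians off the axis. A picture is of the moment at which its call begins: read the wrist's pose just before it. camera_model takes no time and is no camera call.
- bot.close_job(): hands the job in; it is judged then, once.
Trained networks look in the newest picture that a camera, given by its name, has taken for a name from the list of things; names that differ only in an ending like _2 or _b are one class to them, and where a whole thing is asked for, a point or a joint stands for the part that bears it (a point fixed in the world has none). Each returns a list of dicts, best first, with "p" (0 to 1); they miss things now and then, are a little off and sometimes report something else, mostly with a low value. They report only what shows in the picture. A call takes as long as a camera call. They do not tell look-alikes from the thing itself.
- bot.cut_out(camera, label): "pixels" (480x640 bool, what is visible of it) and "bbox" ([left, top, right, bottom] in pixels, round what is visible of it).
The state is a dict: "time": time; "joints": joint angles; "qvel": joint speeds; "joint_efforts": joint torques, N m; "ee_pos": TCP position; "eef_rot": TCP orientation; "force": force on the tool from outside, world axes, zero at the start; "torque": the same for the moment, N m; "width": finger opening in m; "finger_force": force on a finger pad.
Only numpy, scipy, OpenCV 4.12 (cv2) and the standard library are available. Lean on these libraries where they do the work, as an engineer would, in place of code of your own. Each camera call takes 0.05 s, during which the arm holds its last target. There are 200 camera calls.

## Working session

There is one attempt and no reset: what is moved stays moved. The work goes in short steps, Python scripts to look and compute and a shell command to move; the robot and the scene stay as the last step left them, time stands still between calls to the robot, and variables do not carry over. Pictures are saved under pics/ and viewed, at most 10 in all, crops included, and the job is handed in when it is done.

```bash
ls; mkdir -p pics
python3 - <<'E'
from cell import bot
import cv2,numpy as np
s=bot.get_state();print({k:np.round(v,3).tolist() for k,v in s.items()})
a=bot.grab_frame("scene");b=bot.grab_frame("top")
cv2.imwrite("pics/s0.png",a[:,:,::-1]);cv2.imwrite("pics/t0.png",b[:,:,::-1])
for c in("scene","top"):
  m=bot.camera_model(c);print(c,m)
  for l in("small_tin","storage_box","lid","honey_jar","balm_pot"):
    print(c,l,[(round(d["p"],2),d["bbox"]) for d in bot.cut_out(c,l)][:4])
print(bot.camera_model("wrist"))
E
```

```text
pics
{'time': 0.0, 'joints': [1.16, 0.469, -0.049, 1.534, 0.024, 1.141, -0.082], 'qvel': [-0.0, 0.003, 0.001, -0.002, 0.0, 0.002, 0.001], 'joint_efforts': [-0.0, -51.029, -0.046, -23.771, 0.011, 0.008, 0.0], 'ee_pos': [0.251, -0.626, 0.215], 'eef_rot': [-3.083, -0.596, 0.001], 'force': [0.405, -1.209, -0.62], 'torque': [0.006, 0.022, 0.007], 'finger_force': 0.0, 'width': 0.085}
scene {'K': array([[534.71161288,   0.        , 321.61193878],
       [  0.        , 534.71161288, 233.29629019],
       [  0.        ,   0.        ,   1.        ]]), 'R': array([[-0.53681122, -0.84353456,  0.01682735],
       [-0.41892031,  0.24917541, -0.87316515],
       [ 0.73235202, -0.47577417, -0.48713392]]), 't': array([0.31345272, 0.3112037 , 1.10811241])}
scene small_tin [(0.78, [343.2, 242.8, 364.8, 277.3]), (0.71, [373.9, 236.5, 397.9, 269.7]), (0.6, [371.6, 218.3, 394.3, 244.1])]
scene storage_box [(0.61, [220.8, 203.6, 337.7, 326.1])]
scene lid [(0.7, [407.7, 221.2, 430.5, 257.1]), (0.68, [219.4, 206.5, 286.0, 294.3])]
scene honey_jar [(0.83, [407.7, 220.7, 431.5, 259.6])]
scene balm_pot [(0.72, 
[... 585 characters left out ...]
op lid [(0.75, [192.6, 232.8, 234.7, 321.4])]
top honey_jar [(0.97, [408.5, 271.8, 434.3, 297.7]), (0.69, [339.2, 189.4, 352.3, 208.9])]
top balm_pot [(0.74, [450.2, 275.6, 472.1, 298.6])]
{'K': array([[371.64829954,   0.        , 317.41149092],
       [  0.        , 371.64829954, 237.0922215 ],
       [  0.        ,   0.        ,   1.        ]]), 'mount': array([[ 5.95742768e-04, -9.57354976e-01, -2.88913646e-01,
         7.30040533e-02],
       [ 9.99999655e-01,  4.03057541e-04,  7.26422664e-04,
         6.52226944e-04],
       [-5.78995528e-04, -2.88913980e-01,  9.57354886e-01,
        -1.58027745e-01],
       [ 0.00000000e+00,  0.00000000e+00,  0.00000000e+00,
         1.00000000e+00]])}
```

Run:
```python
import cv2,numpy as np
t=cv2.imread("pics/t0.png")[170:340,180:480];s=cv2.imread("pics/s0.png")[190:340,210:480]
cv2.imwrite("pics/c0.png",cv2.resize(t,(800,453),interpolation=2))
cv2.imwrite("pics/c1.png",cv2.resize(s,(800,444),interpolation=2))
```

```text
(no output)
```

View pics/c0.png

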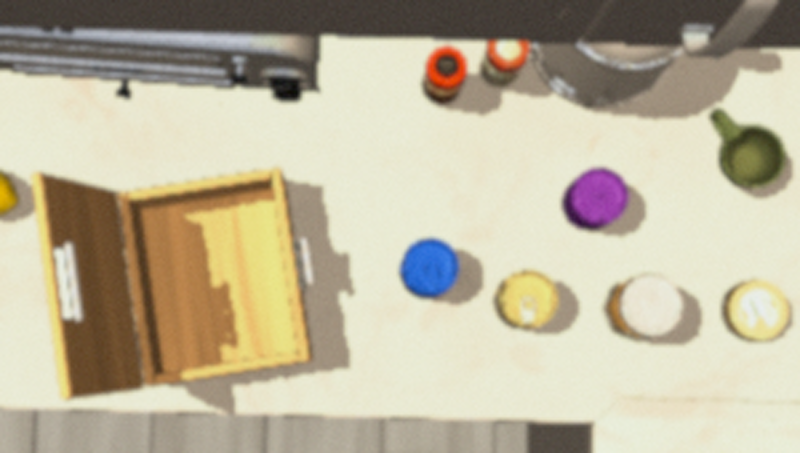

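View pics/c1.png

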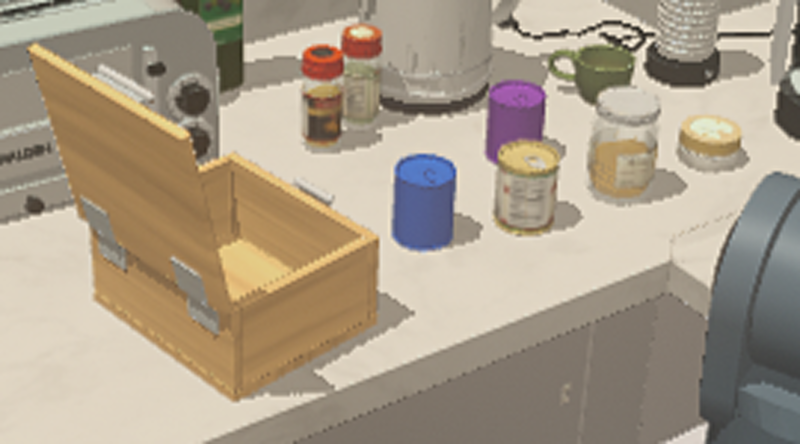

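The tin candidates in the top view are blue (341,272), purple (404,245) and gold-topped with a paper label (377,283). The labelled one fits: it stands in the row with the honey jar and pot, and the crop confirms it. The box has its lid leaning back to the left, with the front catch on the right.

```bash
cat > h.py <<'E'
from cell import bot
import numpy as np
from scipy.optimize import least_squares
from scipy.spatial.transform import Rotation as Ro
CM={c:bot.camera_model(c) for c in("scene","top")}
def proj(c,X):
    m=CM[c];p=np.asarray(X)@m["R"].T+m["t"];return p[:,:2]/p[:,2:]*m["K"][0,0]+m["K"][:2,2]
def cyl(x,y,h,d):
    a=np.linspace(0,6.283,60);r=d/2
    return np.vstack([np.c_[x+r*np.cos(a),y+r*np.sin(a),0*a+z] for z in(0,h)])
def bb(p): return np.r_[p.min(0),p.max(0)]
def boxpt(p,l): # box-local
    c,s=np.cos(p[2]),np.sin(p[2]);l=np.atleast_2d(l)
    return np.c_[p[0]+c*l[:,0]-s*l[:,1],p[1]+s*l[:,0]+c*l[:,1],l[:,2]]
def lidpt(q,r,y,t=0): # r from axis, t above axis plane
    return [.08-r*np.cos(q)+t*np.sin(q)*1, y, .092+r*np.sin(q)+t*np.cos(q)]
E
python3 - <<'E'
from h import *
obs={"tin":([371.6,218.3,394.3,244.1],[362.1,272.8,387.8,294.5]),}
def pick(c,l,near):
    ds=bot.cut_out(c,l);return min(ds,key=lambda d:np.hypot((d["bbox"][0]+d["bbox"][2])/2-near[0],(d["bbox"][1]+d["bbox"][3])/2-near[1]))["bbox"]
S=[373.9,236.5,397.9,269.7];T=[362.1,272.8,387.8,294.5]
f=lambda p:np.r_[bb(proj("scene",cyl(*p)))-S,bb(proj("top",cyl(*p)))-T]
r=least_squares(f,[.5,-.1,.07,.06],x_scale=.1);print("tin",r.x.round(4),r.fun.round(1))
for n,S2,T2,d0 in(("blue",[343.2,242.8,364.8,277.3],[326.2,260.1,353.2,285.6],.06),("honey",[407.7,220.7,431.5,259.6],[408.5,271.8,434.3,297.7],.06)):
    f2=lambda p:np.r_[bb(proj("scene",cyl(*p)))-S2,bb(proj("top",cyl(*p)))-T2]
    r=least_squares(f2,[.5,-.1,.07,.06],x_scale=.1);print(n,r.x.round(4),r.fun.round(1))
t=lambda u,v:(180+u/2.6667,170+v/2.6667); s=lambda u,v:(210+u/2.963,190+v/2.963)
tp=np.array([t(278,170),t(308,360),t(148,383),t(38,175),t(68,397)])
sp=np.array([s(377,238),s(232,155),s(240,398),s(375,322),s(32,45),s(188,135)])
def g(p):
    x=p[:3];q=p[3];h=.09
    A=boxpt(x,[[-.08,.095,h],[-.08,-.095,h],[.08,-.095,h]]+[[-.08,.095,h]]*0)
    # far = larger world x
    L=boxpt(x,[lidpt(q,.174,.097,.005),lidpt(q,.174,-.097,.005)])
    B=boxpt(x,[[-.08,-.095,h],[-.08,.095,h],[.08,-.095,0],[-.08,-.095,0]])
    def o(P): return P
    P=np.vstack([A,L]);Q=np.vstack([B,L])
    return np.r_[(proj("top",P)-tp).ravel(),(proj("scene",Q)-sp).ravel()]
for y0 in(1.57,-1.57):
    r=least_squares(g,[.5,.15,y0,1.75],x_scale=.1);print("box",r.x.round(4),r.cost,r.fun.round(1))
R=Ro.from_rotvec(bot.get_state()["eef_rot"]).as_matrix();print(R.round(3))
E
```

```text
tin [ 0.4541 -0.1295  0.0752  0.058 ] [ 1.1 -0.   0.1  0.8  0.1 -1.2 -0.8  0.2]
blue [ 0.4786 -0.0359  0.069   0.0634] [-1.6 -0.   1.2 -0.7  1.2  0.4 -1.   0.2]
honey [ 0.4532 -0.2513  0.0916  0.0583] [ 0.6  0.3  0.7 -0.9 -2.   0.9  0.9 -1.5]
box [ 0.4786  0.1408 -1.5212  0.4215] 12438.173014333679 [-43.6   0.6 -54.5   3.1  68.2  -7.1  43.2  -6.5  32.4 -10.  -46.3  17.9
 -37.1  10.5  53.3 -27.3 -45.2  20.4  29.7  20.4  18.8  24.2]
box [ 0.4786  0.1408 -1.5212  0.4214] 12438.172988133565 [-43.6   0.6 -54.5   3.1  68.2  -7.1  43.3  -6.5  32.4 -10.  -46.3  17.9
 -37.1  10.5  53.3 -27.3 -45.2  20.4  29.7  20.4  18.8  24.2]
[[ 0.928  0.373  0.   ]
 [ 0.373 -0.928 -0.   ]
 [ 0.     0.    -1.   ]]
```

Run:
```python
from h import *
t=lambda u,v:(180+u/2.6667,170+v/2.6667); s=lambda u,v:(210+u/2.963,190+v/2.963)
tp=np.array([t(278,170),t(308,360),t(148,383),t(38,175),t(68,397)])
sp=np.array([s(377,238),s(232,155),s(240,398),s(375,322),s(32,45),s(188,135)])
def g(p):
    x=p[:3];q=p[3];h=.09
    A=boxpt(x,[[-.08,-.095,h],[-.08,.095,h],[.08,.095,h]])
    L=boxpt(x,[lidpt(q,.174,-.097,.01),lidpt(q,.174,.097,.01)])
    M=boxpt(x,[lidpt(q,.174,-.097,.01),lidpt(q,.174,.097,0)])
    B=boxpt(x,[[-.08,.095,h],[-.08,-.095,h],[.08,.095,0],[-.08,.095,0]])
    return np.r_[(proj("top",np.vstack([A,L]))-tp).ravel(),(proj("scene",np.vstack([B,M]))-sp).ravel()]
r=least_squares(g,[.5,.15,1.57,1.75],x_scale=.1);print("box",r.x.round(4),r.cost,r.fun.round(1))
for q in(1.75,1.1,.9,.08,0): print(q,boxpt(r.x,[lidpt(q,.16,0,.01),lidpt(q,.174,0,.01)]).round(3).tolist())
print(boxpt(r.x,[0,0,.01]))
```

```text
box [0.4695 0.1714 1.7535 1.758 ] 23.233633812118786 [ 0.9 -1.2  0.7  0.2 -1.4  1.5 -1.7 -1.  -1.8  1.1  1.3 -1.3  0.6 -2.3
 -2.   1.2  0.9  0.1 -0.9 -1.   2.6 -2.6]
1.75 [[0.448, 0.288, 0.248], [0.447, 0.29, 0.261]]
1.1 [[0.466, 0.187, 0.239], [0.468, 0.181, 0.252]]
0.9 [[0.472, 0.16, 0.224], [0.473, 0.151, 0.235]]
0.08 [[0.484, 0.094, 0.115], [0.486, 0.08, 0.116]]
0 [[0.484, 0.093, 0.102], [0.487, 0.079, 0.102]]
[[0.46945998 0.17136196 0.01      ]]
```

```bash
cat > st.py <<'E'
from h import *
import sys
def show(*tg):
    s=bot.get_state();R=Ro.from_rotvec(s["eef_rot"]).as_matrix();p=s["ee_pos"]
    print("t",round(s["time"],2),"p",np.round(p,4),"xang",round(float(np.arctan2(R[1,0],R[0,0])),4),"zz",round(R[2,2],4),"F",np.round(s["force"],1),"w",round(s["width"],4),"ff",round(s["finger_force"],1))
    for t in tg: print("  to",t,"tool mm",(R.T@(np.array(t)-p)*1000).round(1))
if __name__=="__main__": show(*[eval(a) for a in sys.argv[1:]])
E
python3 -m handwheel '[[0,0,0,-0.125,0],[0,0,0,-0.25,0],[0,0,0,-0.375,0],[0,0,0,-0.5,0],[0,0,0,-0.62,0]]' 40
python3 -m handwheel '[[0,0,0,-0.125,0],[0,0,0,-0.25,0],[0,0,0,-0.375,0],[0,0,0,-0.5,0],[0,0,0,-0.62,0]]'
python3 -m handwheel '[[0,0,0,-0.12,0],[0,0,0,-0.131,0]]'
python3 st.py '[.454,-.1295,.2]'
```

```text
time: 1.02
ee_pos: [0.2515, -0.6264, 0.2158]
eef_rot: [2.751, 1.517, -0.0]
force: [0.0, -0.6, 1.0]
width: 0.0853
finger_force: 0.0
time: 1.43
ee_pos: [0.2515, -0.6265, 0.2158]
eef_rot: [2.157, 2.284, -0.0]
force: [-0.1, 0.0, -0.4]
width: 0.0852
finger_force: 0.0
time: 1.6
ee_pos: [0.2514, -0.6265, 0.2157]
eef_rot: [2.008, 2.416, 0.001]
force: [0.2, 0.2, 0.7]
width: 0.0854
finger_force: 0.0
t 1.6 p [ 0.2514 -0.6265  0.2157] xang 1.7549 zz -1.0 F [0.2 0.2 0.7] w 0.0854 ff 0.0
  to [0.454, -0.1295, 0.2] tool mm [451.5 290.2  15.8]
```

```bash
python3 -m handwheel '[[34,22,0,0,0],[68,44,0,0,0],[102,66,0,0,0],[136,88,0,0,0],[170,110,0,0,0]]' >/dev/null
python3 -m handwheel '[[34,22,0,0,0],[68,44,0,0,0],[102,66,0,0,0],[136,88,0,0,0],[170,110,0,0,0]]' >/dev/null
python3 -m handwheel '[[34,22,0,0,0],[68,44,0,0,0],[90,57,0,0,0],[111,70,0,0,0],[111,70,0,0,0]]' >/dev/null
cat > wr.py <<'E'
from h import *
import cv2
W=bot.camera_model("wrist")
def look(label):
    s=bot.get_state();R=Ro.from_rotvec(s["eef_rot"]).as_matrix();p=np.array(s["ee_pos"])
    im=bot.grab_frame("wrist");return im,R,p,bot.cut_out("wrist",label)
def ray(u,v,R,p):
    d=np.array([u-W["K"][0,2],v-W["K"][1,2]]);r=np.hypot(*d);th=r/W["K"][0,0]
    c=np.r_[d/r*np.sin(th),np.cos(th)];M=W["mount"];return p+R@M[:3,3],R@M[:3,:3]@c
def projw(X,R,p):
    M=W["mount"];c=((np.asarray(X)-p)@R-M[:3,3])@M[:3,:3]
    n=np.hypot(c[:,0],c[:,1]);th=np.arctan2(n,c[:,2]);return c[:,:2]/n[:,None]*(th*W["K"][0,0])[:,None]+W["K"][:2,2]
E
python3 - <<'E'
from wr import *
from st import show
show([.454,-.1295,.2])
im,R,p,ds=look("small_tin")
cv2.imwrite("pics/w0.png",im[:,:,::-1])
np.savez("w0.npz",R=R,p=p)
g=bb(projw(cyl(.454,-.1295,.072,.057),R,p));print("pred",g.round(0))
for d in ds:
    b=np.array(d["bbox"]);print(round(d["p"],2),b)
b=min(ds,key=lambda d:abs(np.array(d["bbox"])-g).sum())["bbox"]
S=[373.9,236.5,397.9,269.7];T=[362.1,272.8,387.8,294.5]
for w in(0,.3):
  f=lambda q:np.r_[(bb(projw(cyl(*q),R,p))-b)*.5,w*(bb(proj("scene",cyl(*q)))-S),w*(bb(proj("top",cyl(*q)))-T)]
  r=least_squares(f,[.454,-.13,.072,.057],x_scale=.1);print("tin",r.x.round(4),r.fun.round(1))
E
```

```text
t 2.85 p [ 0.457  -0.1247  0.2165] xang 1.7588 zz -1.0 F [ 0.4 -0.   0.8] w 0.0854 ff 0.0
  to [0.454, -0.1295, 0.2] tool mm [-4.2 -3.9 16.5]
pred [279. 176. 347. 253.]
0.95 [370.6 266.7 428.5 346.2]
0.91 [335.4  88.7 409.2 160.5]
0.71 [3.244e+02 2.000e-01 4.886e+02 1.110e+01]
0.57 [282.7 187.8 355.3 261. ]
tin [ 0.4632 -0.1477  0.0192  0.0721] [-0.  0.  0.  0.  0.  0.  0. -0.  0. -0.  0. -0.]
tin [ 0.4612 -0.1395  0.0601  0.0609] [ 0.8 -1.3 -0.9  0.7  0.5  0.7  0.4 -0.3  1.  -1.2  0.8 -0.5]
```

View pics/w0.png

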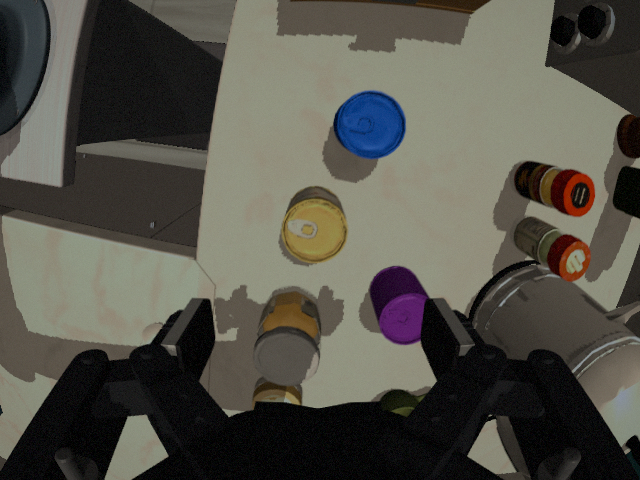

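The wrist picture shows the labelled tin's rim centred at about (315,230), with blue at (370,125), purple at (400,305) and honey at (288,335). I'll intersect that rim ray with the tin's top height.

Run:
```python
from wr import *
from st import show
z=np.load("w0.npz");o,d=ray(314.5,230,z["R"],z["p"])
for h in(.072,): X=o+d*(h-o[2])/d[2];print("w0",X)
show()
im,R,p,ds=look("small_tin")
cx=cv2.cvtColor(im,cv2.COLOR_RGB2HSV);m=((cx[...,0]>15)&(cx[...,0]<33)&(cx[...,1]>90)&(cx[...,2]>110)).astype(np.uint8)
m[:150]=0;m[290:]=0;m[:,:250]=0;m[:,380:]=0
m=cv2.morphologyEx(m,cv2.MORPH_OPEN,np.ones((3,3)))
c=max(cv2.findContours(m,0,2)[0],key=cv2.contourArea);(u,v),a,_=cv2.fitEllipse(cv2.convexHull(c));print(u,v,a)
o,d=ray(u,v,R,p);X=o+d*(.072-o[2])/d[2];print("rim ray",X)
show([X[0],X[1],.2])
```

```text
w0 [ 0.45690393 -0.13710125  0.072     ]
t 2.95 p [ 0.4554 -0.1297  0.2159] xang 1.7532 zz -1.0 F [-0.1 -1.1 -0.5] w 0.0855 ff 0.0
318.4407653808594 222.98101806640625 (60.92158889770508, 63.305686950683594)
rim ray [ 0.45700887 -0.135653    0.072     ]
t 3.05 p [ 0.4548 -0.1315  0.2157] xang 1.7499 zz -1.0 F [ 0.8 -0.9 -0.1] w 0.0855 ff 0.0
  to [np.float64(0.4570088736168172), np.float64(-0.1356530038798855), 0.2] tool mm [-4.5  1.5 15.7]
```

```bash
python3 -m handwheel '[[-4,1,25,0,0],[-4,1,50,0,0],[-4,1,75,0,0],[-4,1,95,0,0],[-4,1,95,0,0]]' >/dev/null
python3 st.py '[.457,-.1355,.051]'
```

```text
t 3.47 p [ 0.4533 -0.1353  0.1172] xang 1.7491 zz -1.0 F [-0.8  0.  -0.8] w 0.0852 ff 0.0
  to [0.457, -0.1355, 0.051] tool mm [-1.1  4.1 66.1]
```

```bash
python3 -m handwheel '[[0,2,20,0,0],[0,4,40,0,0],[0,4,58,0,0],[0,4,66,0,0],[0,4,66,0,0]]' >/dev/null
python3 st.py '[.457,-.1355,.051]'
python3 -m handwheel '[[0,0,0,0,130],[0,0,0,0,140],[0,0,0,0,140],[0,0,0,0,140],[0,0,0,0,140]]' 40
python3 -m handwheel '[[0,0,0,0,140],[0,0,0,0,140],[0,0,0,0,140]]' 40
python3 st.py '[.457,-.1355,.051]'
```

```text
t 3.88 p [ 0.4599 -0.1342  0.054 ] xang 1.7509 zz -1.0 F [0.3 0.2 0.3] w 0.0854 ff 0.0
  to [0.457, -0.1355, 0.051] tool mm [-0.8 -3.1  3. ]
time: 4.3
ee_pos: [0.4612, -0.1336, 0.0554]
eef_rot: [2.01, 2.413, 0.001]
force: [-0.3, -0.0, -0.5]
width: 0.0383
finger_force: 0.0
time: 4.55
ee_pos: [0.461, -0.1335, 0.0552]
eef_rot: [2.01, 2.414, -0.0]
force: [-1.5, -1.4, 5.0]
width: 0.0388
finger_force: 2.3
t 4.55 p [ 0.461  -0.1335  0.0552] xang 1.7528 zz -1.0 F [-1.5 -1.4  5. ] w 0.0388 ff 2.3
  to [0.457, -0.1355, 0.051] tool mm [-1.2 -4.3  4.2]
```

Run:
```python
from wr import *
im=bot.grab_frame("wrist");t=bot.grab_frame("top");s=bot.grab_frame("scene")
A=cv2.resize(im[100:480,100:560,::-1],(460,380));B=cv2.resize(t[200:320,290:440,::-1],(340,272),interpolation=2);C=cv2.resize(s[200:300,330:450,::-1],(340,283),interpolation=2)
o=np.zeros((555,800,3),np.uint8);o[:380,:460]=A;o[:272,460:]=B;o[272:555,460:]=C
cv2.imwrite("pics/g.png",o)
```

```text
(no output)
```

View pics/g.png

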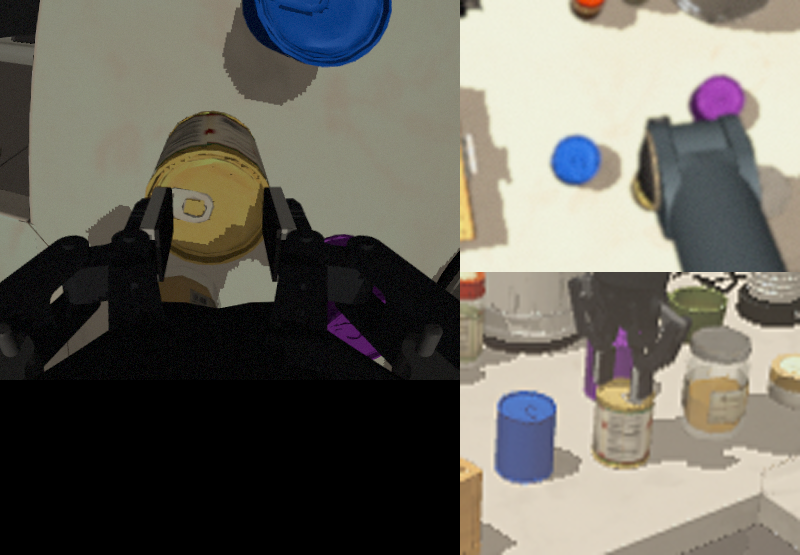

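The wrist and scene views show the fingers closed on a chord at the honey side of the tin. The tin is still upright, but its centre is well towards the blue tin. I'll open, rise and measure again with the arm at rest.

```bash
python3 -m handwheel '[[0,0,0,0,0],[0,0,0,0,0],[0,0,0,0,0],[0,0,0,0,0],[0,0,0,0,0]]' >/dev/null
python3 -m handwheel '[[0,0,-30,0,0],[0,0,-65,0,0],[0,0,-100,0,0],[0,0,-120,0,0],[0,0,-120,0,0]]' >/dev/null
python3 -m handwheel '[[-35,0,0,0,0],[-60,0,0,0,0],[-60,0,0,0,0],[-60,0,0,0,0],[-60,0,0,0,0]]' >/dev/null
python3 - <<'E'
from wr import *
from st import show
show()
im,R,p,ds=look("small_tin")
cv2.imwrite("pics/w1.png",im[:,:,::-1]);np.savez("w1.npz",R=R,p=p)
for d in ds: print(round(d["p"],2),np.round(d["bbox"]))
g=bb(projw(cyl(.457,-.1355,.072,.057),R,p));print("pred",g)
for c in("scene","top"):
  bot.grab_frame(c);print(c,[(round(d["p"],2),d["bbox"]) for d in bot.cut_out(c,"small_tin")])
show()
E
```

```text
t 5.95 p [ 0.4711 -0.1916  0.1739] xang 1.7532 zz -1.0 F [ 0.2 -0.6  0.6] w 0.0854 ff 0.0
0.89 [381. 214. 463. 304.]
0.71 [336.   0. 420.  77.]
0.59 [273. 111. 356. 195.]
pred [272.06364383 109.15918589 353.81559135 189.99407004]
scene [(0.98, [375.9, 238.5, 395.8, 270.4]), (0.85, [344.5, 242.4, 366.5, 277.9]), (0.74, [372.6, 216.8, 393.0, 242.6]), (0.68, [218.5, 208.4, 287.3, 295.9])]
top [(0.98, [360.1, 271.2, 388.4, 294.0]), (0.87, [327.2, 256.7, 351.5, 282.0]), (0.82, [394.7, 230.4, 414.6, 259.7])]
t 6.25 p [ 0.4716 -0.1917  0.1747] xang 1.7541 zz -1.0 F [ 0.5 -0.4  0.8] w 0.0854 ff 0.0
```

View pics/w1.png

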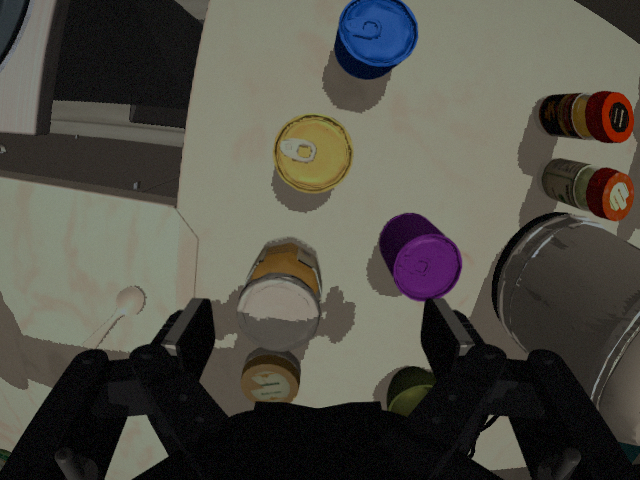

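Run:
```python
from wr import *
I=np.eye(3);z=np.zeros(3)
print("tips in tool",projw(np.array([[0,.019,.022],[0,-.019,.022],[.011,.019,.022],[0,.019,.0]]),I,z).round(0).tolist())
print("open",projw(np.array([[0,.0425,.009],[0,-.0425,.009]]),I,z).round(0).tolist())
from scipy.spatial.transform import Rotation as Ro
R=Ro.from_rotvec([2.01,2.414,0]).as_matrix();p=np.array([.461,-.1335,.0552])
for h in(.05,.06,.072,.08): print(h,bb(projw(cyl(.457,-.1365,h,.057)[60:],R,p)).round(0))
d=np.load("w1.npz")
for n,u,v in(("tin",314,153.5),("purple",427,266),("blue",377,33),("honey",279,312)):
  o,r=ray(u,v,d["R"],d["p"]);h=.1 if n=="honey" else .072;print(n,(o+r*(h-o[2])/r[2]).round(4))
a=np.load("w0.npz")
o1,r1=ray(314.5,230,a["R"],a["p"]);o2,r2=ray(314,153.5,d["R"],d["p"])
k=np.linalg.lstsq(np.c_[r1,-r2],o2-o1,rcond=None)[0];print("tri",o1+r1*k[0],o2+r2*k[1])
```

```text
tips in tool [[354.0, 271.0], [282.0, 271.0], [355.0, 251.0], [359.0, 288.0]]
open [[404.0, 280.0], [233.0, 280.0]]
0.05 [250. 231. 368. 338.]
0.06 [247. 238. 371. 349.]
0.072 [242. 246. 374. 363.]
0.08 [239. 253. 377. 374.]
tin [ 0.4582 -0.1379  0.072 ]
purple [ 0.5591 -0.2047  0.072 ]
blue [ 0.4853 -0.0443  0.072 ]
honey [ 0.4535 -0.2482  0.1   ]
tri [ 0.45714271 -0.13849441  0.06695915] [ 0.45824207 -0.13825631  0.06694562]
```

Run:
```python
from wr import *
I=np.eye(3);z=np.zeros(3)
for zz in(.022,.009,0,-.01,-.02,-.03,-.04): print(zz,projw(np.array([[0,.0425,zz],[.011,.0425,zz],[.011,.0192,zz],[.011,-.0192,zz]]),I,z).round(0).tolist())
import cv2
a=cv2.imread("pics/w1.png")[280:400,150:490];cv2.imwrite("pics/f.png",cv2.resize(a,(800,282),interpolation=2))
```

```text
0.022 [[398.0, 270.0], [400.0, 251.0], [356.0, 251.0], [281.0, 251.0]]
0.009 [[404.0, 280.0], [405.0, 259.0], [358.0, 260.0], [278.0, 260.0]]
0 [[408.0, 288.0], [410.0, 266.0], [360.0, 267.0], [276.0, 266.0]]
-0.01 [[412.0, 297.0], [415.0, 274.0], [363.0, 275.0], [274.0, 275.0]]
-0.02 [[418.0, 307.0], [420.0, 283.0], [365.0, 284.0], [271.0, 284.0]]
-0.03 [[424.0, 318.0], [427.0, 294.0], [369.0, 295.0], [268.0, 295.0]]
-0.04 [[430.0, 331.0], [434.0, 305.0], [372.0, 307.0], [265.0, 307.0]]
```

View pics/f.png

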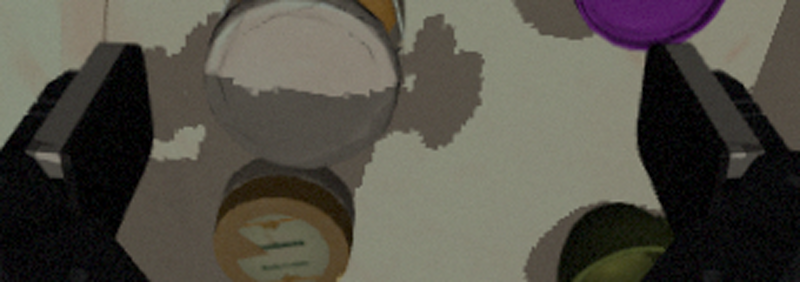

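The fingertip corners appear at (210,299) and (427,299). That puts the tips about 33 mm behind the reported TCP when open, so the first closure passed over the tin's top. That also explains the light 5 N contact with the tin unmoved at (.458,-.138). I'll go lower, watching force.

```bash
python3 st.py '[.458,-.138,.006]'
python3 -m handwheel '[[28,-2,0,0,0],[55,-3,0,0,0],[55,-3,20,0,0],[55,-3,50,0,0],[55,-3,80,0,0]]' >/dev/null
python3 -m handwheel '[[0,0,15,0,0],[0,0,30,0,0],[0,0,30,0,0],[0,0,30,0,0]]' 
python3 st.py '[.458,-.138,.006]'
```

```text
t 6.25 p [ 0.4716 -0.1917  0.1747] xang 1.7541 zz -1.0 F [ 0.5 -0.4  0.8] w 0.0854 ff 0.0
  to [0.458, -0.138, 0.006] tool mm [ 55.2  -3.6 168.7]
time: 7.0
ee_pos: [0.4585, -0.1384, 0.0645]
eef_rot: [-2.009, -2.414, 0.0]
force: [0.0, 0.8, -0.4]
width: 0.0853
finger_force: 0.0
t 7.0 p [ 0.4585 -0.1384  0.0645] xang 1.7536 zz -1.0 F [ 0.   0.8 -0.4] w 0.0853 ff 0.0
  to [0.458, -0.138, 0.006] tool mm [ 0.4 -0.4 58.5]
```

```bash
python3 -m handwheel '[[0,0,15,0,0],[0,0,30,0,0],[0,0,40,0,0],[0,0,40,0,0]]' 
python3 -m handwheel '[[0,0,10,0,0],[0,0,18,0,0],[0,0,18,0,0],[0,0,18,0,0]]' 
python3 -m handwheel '[[0,0,0,0,110],[0,0,0,0,130],[0,0,0,0,150],[0,0,0,0,150],[0,0,0,0,150]]' 40
python3 -m handwheel '[[0,0,0,0,150],[0,0,0,0,150],[0,0,0,0,150]]' 40
python3 st.py '[.458,-.138,.006]'
```

```text
time: 7.33
ee_pos: [0.4582, -0.1387, 0.0241]
eef_rot: [-2.009, -2.413, 0.001]
force: [0.7, 1.0, -0.7]
width: 0.0854
finger_force: 0.0
time: 7.67
ee_pos: [0.4586, -0.1388, 0.0065]
eef_rot: [-2.01, -2.414, 0.0]
force: [-0.1, 0.1, -0.7]
width: 0.0854
finger_force: 0.0
time: 8.08
ee_pos: [0.4589, -0.139, 0.0073]
eef_rot: [2.01, 2.413, -0.0]
force: [-1.4, -0.2, 6.0]
width: 0.0564
finger_force: 42.3
time: 8.33
ee_pos: [0.4589, -0.139, 0.0072]
eef_rot: [2.01, 2.414, -0.0]
force: [-1.5, 0.5, 5.7]
width: 0.0564
finger_force: 42.3
t 8.33 p [ 0.4589 -0.139   0.0072] xang 1.7528 zz -1.0 F [-1.5  0.5  5.7] w 0.0564 ff 42.3
  to [0.458, -0.138, 0.006] tool mm [ 1.1 -0.7  1.2]
```

```bash
python3 -m handwheel '[[0,0,-10,0,150],[0,0,-35,0,150],[0,0,-65,0,150],[0,0,-95,0,150],[0,0,-125,0,150]]' 
python3 -m handwheel '[[0,0,-10,0,150],[0,0,-10,0,150]]' 
python3 st.py '[.475,.146,.140]'
```

```text
time: 8.75
ee_pos: [0.4581, -0.1384, 0.1331]
eef_rot: [-2.009, -2.414, -0.0]
force: [1.1, -0.7, -1.7]
width: 0.0567
finger_force: 43.2
time: 8.92
ee_pos: [0.4605, -0.1393, 0.1444]
eef_rot: [2.007, 2.409, 0.003]
force: [0.6, 0.2, -1.8]
width: 0.0564
finger_force: 43.2
t 8.92 p [ 0.4605 -0.1393  0.1444] xang 1.7525 zz -1.0 F [ 0.6  0.2 -1.8] w 0.0564 ff 43.2
  to [0.475, 0.146, 0.14] tool mm [278.   65.8   3.8]
```

```bash
python3 -m handwheel '[[25,6,0,0,150],[60,14,0,0,150],[95,22,0,0,150],[130,30,0,0,150],[165,38,0,0,150]]' >/dev/null
python3 -m handwheel '[[30,8,0,0,150],[60,16,0,0,150],[85,22,0,0,150],[105,27,0,0,150],[113,28,0,0,150]]' >/dev/null
python3 -m handwheel '[[0,0,0,0,150],[0,0,0,0,150],[0,0,0,0,150]]'
python3 - <<'E'
from wr import *
from st import show
show([.475,.146,.14],[.475,.146,.017])
im=bot.grab_frame("wrist");s=bot.grab_frame("scene")
o=np.zeros((480,800,3),np.uint8);o[:,:480]=im[:,80:560,::-1];o[:320,480:]=cv2.resize(s[170:330,210:370,::-1],(320,320),interpolation=2)
cv2.imwrite("pics/b.png",o)
E
```

```text
time: 10.0
ee_pos: [0.4729, 0.1444, 0.1408]
eef_rot: [-2.013, -2.412, 0.004]
force: [-1.1, -0.4, -2.1]
width: 0.0563
finger_force: 43.2
t 10.0 p [0.4729 0.1444 0.1408] xang 1.7506 zz -1.0 F [-1.1 -0.4 -2.1] w 0.0563 ff 43.2
  to [0.475, 0.146, 0.14] tool mm [1.2 2.3 0.8]
  to [0.475, 0.146, 0.017] tool mm [  1.4   2.6 123.8]
```

View pics/b.png

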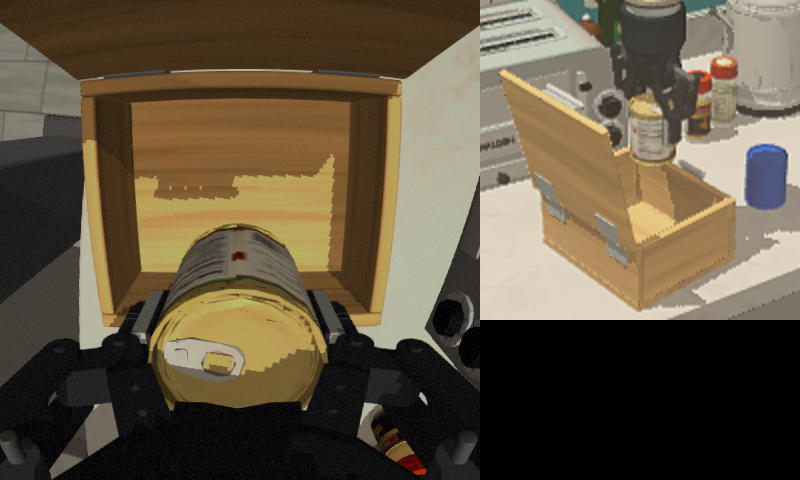

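The wrist view shows the tin held upright over the box. The hinge-side rim's outer corners are at full-image (162,80) and (482,80), and the lid is still leaning back. I'll check the box pose against these.

```bash
python3 - <<'E'
from wr import *
s=bot.get_state();R=Ro.from_rotvec(s["eef_rot"]).as_matrix();p=np.array(s["ee_pos"])
b=[.4695,.1714,1.7535]
print(projw(boxpt(b,[[.08,.095,.09],[.08,-.095,.09],[-.08,.095,.09],[-.08,-.095,.09],[.07,.085,.01],[.07,-.085,.01]]),R,p).round(0).tolist())
E
python3 -m handwheel '[[1,2,20,0,150],[1,2,40,0,150],[1,2,60,0,150],[1,2,80,0,150],[1,2,80,0,150]]'
python3 -m handwheel '[[0,0,8,0,150],[0,0,16,0,150],[0,0,24,0,150],[0,0,28,0,150],[0,0,28,0,150]]'
python3 -m handwheel '[[0,0,0,0,150],[0,0,0,0,150]]'
python3 st.py '[.475,.146,.017]'
```

```text
[[158.0, 78.0], [481.0, 78.0], [181.0, 325.0], [459.0, 324.0], [211.0, 101.0], [427.0, 100.0]]
time: 10.52
ee_pos: [0.4728, 0.1452, 0.0586]
eef_rot: [-2.011, -2.41, 0.01]
force: [-0.7, -0.1, -1.6]
width: 0.0565
finger_force: 43.4
time: 10.93
ee_pos: [0.4748, 0.1475, 0.0331]
eef_rot: [-2.01, -2.414, 0.002]
force: [-1.1, -0.1, -1.1]
width: 0.0565
finger_force: 43.4
time: 11.1
ee_pos: [0.4755, 0.1481, 0.0341]
eef_rot: [2.01, 2.414, 0.001]
force: [-0.1, -0.1, -1.8]
width: 0.0568
finger_force: 43.4
t 11.1 p [0.4755 0.1481 0.0341] xang 1.7529 zz -1.0 F [-0.1 -0.1 -1.8] w 0.0568 ff 43.4
  to [0.475, 0.146, 0.017] tool mm [-1.9 -0.8 17.1]
```

```bash
python3 -m handwheel '[[0,0,5,0,150],[0,0,10,0,150],[0,0,12,0,150],[0,0,12,0,150]]' | sed -n '2p;4p'
python3 -m handwheel '[[0,0,1,0,150],[0,0,2,0,150],[0,0,2,0,150]]'| sed -n '2p;4p'
python3 -m handwheel '[[0,0,1,0,150],[0,0,1,0,150]]'| sed -n '2p;4p'
python3 -m handwheel '[[0,0,1,0,150],[0,0,1,0,150]]'| sed -n '2p;4p'
```

```text
ee_pos: [0.4746, 0.1476, 0.021]
force: [-0.6, 0.5, -1.7]
ee_pos: [0.4751, 0.1479, 0.0196]
force: [-0.2, 0.0, -1.8]
ee_pos: [0.4751, 0.1478, 0.0186]
force: [0.4, -0.2, -2.3]
ee_pos: [0.4751, 0.1478, 0.0176]
force: [-0.7, 0.1, -2.6]
```

```bash
for i in 1; do python3 -m handwheel '[[0,0,1,0,150],[0,0,1,0,150]]'| sed -n '2p;4p'; done
python3 -m handwheel '[[0,0,1,0,150],[0,0,1,0,150]]'| sed -n '2p;4p'
```

```text
ee_pos: [0.4752, 0.1479, 0.0173]
force: [-1.5, -0.2, 4.4]
ee_pos: [0.4752, 0.1478, 0.0172]
force: [-4.3, -1.7, 14.4]
```

The tin is resting on the box floor. I'll ease off, open and rise.

```bash
python3 -m handwheel '[[0,0,-1,0,150],[0,0,-1,0,110],[0,0,-1,0,80],[0,0,-1,0,40],[0,0,-1,0,40]]'| sed -n '2p;4,5p'
python3 -m handwheel '[[0,0,0,0,0],[0,0,0,0,0],[0,0,0,0,0],[0,0,0,0,0]]'| sed -n '2p;4,5p'
python3 -m handwheel '[[0,0,-10,0,0],[0,0,-30,0,0],[0,0,-60,0,0],[0,0,-95,0,0],[0,0,-130,0,0]]' | sed -n '2p;4,5p'
python3 -m handwheel '[[0,0,-40,0,80],[0,0,-80,0,160],[0,0,-120,0,255],[0,0,-160,0,255],[0,0,-200,0,255]]' | sed -n '2p;4,5p'
python3 -m handwheel '[[0,0,0,0,255],[0,0,0,0,255],[0,0,0,0,255],[0,0,0,0,255]]' | sed -n '2p;4,5p'
python3 - <<'E'
from wr import *
from st import show
q=1.758;b=[.4695,.1714,1.7535]
show([.44,.34,.34])
im=bot.grab_frame("wrist")
cv2.imwrite("pics/p.png",im[:,:,::-1])
E
```

```text
ee_pos: [0.4752, 0.1479, 0.0166]
force: [0.2, -0.3, 0.5]
width: 0.072
ee_pos: [0.4751, 0.1478, 0.0166]
force: [0.4, -0.2, -0.9]
width: 0.0857
ee_pos: [0.4744, 0.148, 0.1484]
force: [1.8, 0.1, 0.1]
width: 0.0853
ee_pos: [0.4741, 0.1481, 0.3496]
force: [1.5, 0.4, 0.3]
width: 0.0255
ee_pos: [0.4741, 0.1474, 0.3452]
force: [-0.0, -0.9, -0.6]
width: -0.0003
t 14.27 p [0.4741 0.1474 0.3452] xang 1.753 zz -1.0 F [-0.  -0.9 -0.6] w -0.0003 ff 0.0
  to [0.44, 0.34, 0.34] tool mm [195.6   1.4   5.2]
```

View pics/p.png

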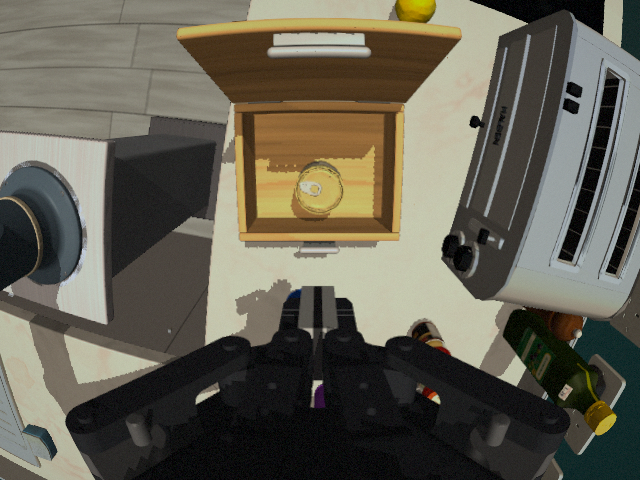

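The tin stands upright in the box at (320,187), with the lid behind it still leaning back. Next I'll go over the lid and down behind it with the fingers shut.

```bash
python3 st.py '[.4404,.3287,.204]'
python3 -m handwheel '[[35,0,0,0,255],[75,0,0,0,255],[115,0,0,0,255],[150,0,0,0,255],[184,0,0,0,255]]' | sed -n '2p;4,5p'
python3 -m handwheel '[[0,0,0,0,255],[0,0,20,0,255],[0,0,50,0,255],[0,0,80,0,255],[0,0,110,0,255]]' | sed -n '2p;4,5p'
python3 -m handwheel '[[0,0,20,0,255],[0,0,31,0,255],[0,0,31,0,255],[0,0,31,0,255]]' | sed -n '2p;4,5p'
python3 st.py '[.4404,.3287,.204]'
```

```text
t 14.32 p [0.4742 0.1474 0.3451] xang 1.753 zz -1.0 F [0.3 0.4 0.1] w 0.0 ff 0.0
  to [0.4404, 0.3287, 0.204] tool mm [1.845e+02 1.000e-01 1.411e+02]
ee_pos: [0.4406, 0.3303, 0.3453]
force: [0.8, -0.5, 0.5]
width: 0.0
ee_pos: [0.4411, 0.3282, 0.2342]
force: [0.9, 0.5, 0.4]
width: 0.0003
ee_pos: [0.4417, 0.3288, 0.2055]
force: [0.4, -0.8, 0.2]
width: -0.0002
t 15.48 p [0.4417 0.3288 0.2055] xang 1.7531 zz -1.0 F [ 0.4 -0.8  0.2] w -0.0002 ff 0.0
  to [0.4404, 0.3287, 0.204] tool mm [ 0.1 -1.3  1.5]
```

```bash
python3 -m handwheel '[[-10,0,0,0,255],[-20,0,0,0,255],[-26,0,0,0,255],[-32,0,0,0,255],[-38,0,0,0,255]]' | sed -n '2p;4p'
python3 -m handwheel '[[-5,0,0,0,255],[-10,0,0,0,255],[-15,0,0,0,255],[-20,0,0,0,255],[-25,0,0,0,255]]' | sed -n '2p;4p'
python3 -m handwheel '[[-5,0,2,0,255],[-10,0,4,0,255],[-15,0,6,0,255],[-20,0,8,0,255],[-25,0,10,0,255]]' | sed -n '2p;4p'
python3 - <<'E'
from wr import *
b=[.4695,.1714,1.7535];s=bot.get_state();print(s["time"],"box x of TCP",(np.array(s["ee_pos"])[:2]-b[:2])@[np.cos(b[2]),np.sin(b[2])])
bot.grab_frame("scene");print([(round(d["p"],2),np.round(d["bbox"])) for d in bot.cut_out("scene","lid")])
for q in(1.7,1.57,1.4,1.3,1.2,1.1,1.0,.9): print(q,bb(proj("scene",boxpt(b,[lidpt(q,r,y,t) for r in(0,.174) for y in(-.097,.097) for t in(0,.01)]))).round(0))
E
```

```text
ee_pos: [0.4494, 0.2933, 0.2086]
force: [-2.7, 3.6, 12.9]
ee_pos: [0.4547, 0.2702, 0.2111]
force: [-5.4, 0.5, 22.2]
ee_pos: [0.4579, 0.2413, 0.1956]
force: [0.3, -0.4, 2.1]
16.7333 box x of TCP 0.07083904530710883
[(0.84, array([234., 204., 300., 296.]))]
1.7 [223. 200. 289. 296.]
1.57 [231. 197. 289. 296.]
1.4 [236. 195. 299. 295.]
1.3 [236. 194. 304. 295.]
1.2 [236. 194. 310. 294.]
1.1 [236. 194. 315. 294.]
1.0 [236. 196. 320. 294.]
0.9 [237. 197. 325. 294.]
```

```bash
cat > lid.py <<'E'
from wr import *
b=[.4695,.1714,1.7535]
def tip():
    s=bot.get_state();return round(s["time"],2),"tcp box x %.3f z %.3f"%((np.array(s["ee_pos"])[:2]-b[:2])@[np.cos(b[2]),np.sin(b[2])],s["ee_pos"][2]),"F",np.round(s["force"],1)
def lid():
    im=bot.grab_frame("scene");ds=bot.cut_out("scene","lid");ds=[d for d in ds if d["bbox"][0]<300]
    if not ds: return None
    m=ds[0]["pixels"];best=[]
    for q in np.arange(-.05,2,.02):
        P=proj("scene",boxpt(b,[lidpt(q,r,y,t) for r in(0,.174) for y in(-.097,.097) for t in(0,.01)]))
        k=np.zeros((480,640),np.uint8);cv2.fillConvexPoly(k,cv2.convexHull(P.round().astype(np.int32)),1)
        best.append(((k.astype(bool)&m).sum()/(k.astype(bool)|m).sum(),q))
    return max(best),ds[0]["bbox"]
if __name__=="__main__": print(tip(),lid())
E
python3 lid.py
python3 -m handwheel '[[-3,0,0,0,255],[-6,0,0,0,255],[-9,0,0,0,255],[-12,0,0,0,255],[-12,0,0,0,255]]' | sed -n '2p;4p'
python3 lid.py
```

```text
(16.83, 'tcp box x 0.070 z 0.195', 'F', array([ 0.2, -0.4, -0.3])) ((np.float64(0.8065483052801475), np.float64(1.3699999999999999)), [236.1, 204.6, 300.4, 295.7])
ee_pos: [0.4601, 0.2295, 0.1956]
force: [0.5, -0.3, -0.1]
(17.35, 'tcp box x 0.059 z 0.196', 'F', array([ 0.5, -0.3, -0.1])) ((np.float64(0.839396628216504), np.float64(1.27)), [237.2, 205.2, 305.3, 294.1])
```

```bash
python3 -m handwheel '[[-2,0,1,0,255],[-4,0,2,0,255],[-6,0,3,0,255],[-8,0,4,0,255],[-8,0,4,0,255]]' | sed -n '4p'
python3 lid.py; python3 -m handwheel '[[0,0,0,0,255],[0,0,0,0,255],[0,0,0,0,255]]' | sed -n '4p'
python3 lid.py
python3 -m handwheel '[[-2,0,1,0,255],[-4,0,2,0,255],[-6,0,2,0,255],[-6,0,2,0,255]]' | sed -n '4p'
python3 lid.py; python3 -m handwheel '[[0,0,0,0,255],[0,0,0,0,255],[0,0,0,0,255]]' | sed -n '4p'
python3 lid.py
```

```text
force: [-0.1, 0.5, -0.0]
(17.87, 'tcp box x 0.051 z 0.191', 'F', array([-0.1,  0.5, -0. ])) ((np.float64(0.8018806035425322), np.float64(1.23)), [237.1, 206.2, 310.8, 295.6])
force: [0.4, 0.1, -0.1]
(18.22, 'tcp box x 0.052 z 0.192', 'F', array([ 0.4,  0.1, -0.1])) ((np.float64(0.7943339100346021), np.float64(1.19)), [237.4, 209.9, 308.7, 295.4])
force: [-0.0, -0.1, 0.4]
(18.65, 'tcp box x 0.045 z 0.190', 'F', array([-0. , -0.1,  0.4])) ((np.float64(0.8390804597701149), np.float64(1.15)), [235.8, 203.7, 313.7, 296.1])
force: [0.3, -0.3, -0.2]
(19.0, 'tcp box x 0.046 z 0.190', 'F', array([ 0.3, -0.3, -0.2])) ((np.float64(0.8341023489932886), np.float64(1.09)), [234.4, 208.6, 315.9, 296.3])
```

```bash
python3 -m handwheel '[[0,0,0,0,255],[0,0,0,0,255],[0,0,0,0,255]]' | sed -n '4p'
python3 lid.py
python3 -m handwheel '[[-2,0,1,0,255],[-4,0,2,0,255],[-6,0,3,0,255],[-6,0,3,0,255]]' | sed -n '4p'
python3 lid.py; python3 -m handwheel '[[0,0,0,0,255],[0,0,0,0,255],[0,0,0,0,255],[0,0,0,0,255],[0,0,0,0,255]]' | sed -n '4p'
python3 lid.py
```

```text
force: [0.1, 0.4, 0.2]
(19.35, 'tcp box x 0.046 z 0.190', 'F', array([0.1, 0.4, 0.2])) ((np.float64(0.809553739786298), np.float64(0.99)), [238.9, 212.3, 319.3, 292.7])
force: [0.2, -0.1, 0.4]
(19.78, 'tcp box x 0.039 z 0.186', 'F', array([ 0.2, -0.1,  0.4])) ((np.float64(0.8603174603174604), np.float64(0.7899999999999999)), [237.1, 211.2, 327.2, 293.4])
force: [0.4, -0.2, 0.4]
(20.3, 'tcp box x 0.040 z 0.187', 'F', array([ 0.4, -0.2,  0.4])) ((np.float64(0.9557149925779317), np.float64(0.23000000000000004)), [238.4, 222.6, 339.4, 295.4])
```

The lid is falling by itself. I'll rise clear and confirm it rests on the catch.

```bash
python3 -m handwheel '[[5,0,-10,0,255],[5,0,-20,0,255],[5,0,-20,0,255],[5,0,-20,0,255],[5,0,-20,0,255]]' | sed -n '4p'
python3 lid.py
python3 -m handwheel '[[0,0,0,0,255],[0,0,0,0,255],[0,0,0,0,255],[0,0,0,0,255],[0,0,0,0,255]]' | sed -n '4p'
python3 lid.py; python3 st.py '[.484,.094,.15]'
```

```text
force: [-0.1, -0.1, 0.0]
(20.82, 'tcp box x 0.045 z 0.207', 'F', array([-0.1, -0.1,  0. ])) ((np.float64(0.960909342944275), np.float64(0.05)), [239.0, 234.5, 342.6, 297.5])
force: [-0.0, -0.0, 0.3]
(21.33, 'tcp box x 0.045 z 0.207', 'F', array([-0. , -0. ,  0.3])) ((np.float64(0.9556663895816015), np.float64(0.05)), [235.2, 230.2, 341.6, 294.0])
t 21.43 p [0.4626 0.2157 0.2067] xang 1.7528 zz -1.0 F [0.2 0.  0.6] w -0.0 ff 0.0
  to [0.484, 0.094, 0.15] tool mm [-123.6   -1.    56.7]
```

```bash
python3 -m handwheel '[[-30,0,0,0,255],[-65,0,0,0,255],[-100,0,10,0,255],[-120,-1,30,0,255],[-124,-1,50,0,255]]' | sed -n '2p;4p'
python3 -m handwheel '[[0,0,8,0,255],[0,0,20,0,255],[0,0,30,0,255],[0,0,37,0,255],[0,0,37,0,255]]' | sed -n '2p;4p'
python3 st.py '[.484,.094,.094]'
python3 -m handwheel '[[0,0,3,0,255],[0,0,6,0,255],[0,0,9,0,255],[0,0,11,0,255],[0,0,11,0,255]]' | sed -n '2p;4p'
python3 st.py '[.484,.094,.094]'
```

```text
ee_pos: [0.4855, 0.0885, 0.1563]
force: [1.5, -0.7, -0.9]
ee_pos: [0.4832, 0.0945, 0.1186]
force: [0.2, -0.2, -0.1]
t 22.27 p [0.4832 0.0945 0.1186] xang 1.755 zz -1.0 F [ 0.2 -0.2 -0.1] w 0.0004 ff 0.0
  to [0.484, 0.094, 0.094] tool mm [-0.6  0.7 24.6]
ee_pos: [0.484, 0.0935, 0.1085]
force: [0.4, 0.0, -0.5]
t 22.68 p [0.484  0.0935 0.1085] xang 1.7528 zz -1.0 F [ 0.4  0.  -0.5] w 0.0003 ff 0.0
  to [0.484, 0.094, 0.094] tool mm [ 0.5  0.1 14.5]
```

```bash
python3 -m handwheel '[[0,0,2,0,255],[0,0,4,0,255],[0,0,6,0,255],[0,0,8,0,255],[0,0,8,0,255]]' | sed -n '2p;4p'
python3 -m handwheel '[[0,0,1,0,255],[0,0,2,0,255],[0,0,2,0,255]]' | sed -n '2p;4p'
python3 -m handwheel '[[0,0,1,0,255],[0,0,2,0,255],[0,0,2,0,255]]' | sed -n '2p;4p'
python3 -m handwheel '[[0,0,1,0,255],[0,0,1,0,255]]' | sed -n '2p;4p'
python3 -m handwheel '[[0,0,1,0,255],[0,0,1,0,255]]' | sed -n '2p;4p'
```

```text
ee_pos: [0.484, 0.0936, 0.1004]
force: [0.1, 0.9, -0.2]
ee_pos: [0.4842, 0.0935, 0.0997]
force: [-2.0, -2.1, 8.6]
ee_pos: [0.4842, 0.0933, 0.0979]
force: [-2.1, -1.7, 9.0]
ee_pos: [0.4842, 0.0931, 0.0963]
force: [-1.0, -1.4, 4.5]
ee_pos: [0.4842, 0.093, 0.0949]
force: [-0.9, -1.9, 4.1]
```

```bash
python3 -m handwheel '[[0,0,1,0,255],[0,0,2,0,255],[0,0,2,0,255]]' | sed -n '2p;4p'
python3 -m handwheel '[[0,0,1,0,255],[0,0,2,0,255],[0,0,2,0,255]]' | sed -n '2p;4p'
python3 -m handwheel '[[0,0,1,0,255],[0,0,1,0,255]]' | sed -n '2p;4p'
```

```text
ee_pos: [0.484, 0.0938, 0.0924]
force: [0.2, 0.3, 0.1]
ee_pos: [0.4837, 0.0938, 0.0903]
force: [-0.1, 0.3, 0.3]
ee_pos: [0.4839, 0.0937, 0.0895]
force: [-0.1, -0.8, -0.3]
```

```bash
python3 -m handwheel '[[0,0,1,0,255],[0,0,1,0,255]]' | sed -n '2p;4p'
python3 lid.py
```

```text
ee_pos: [0.484, 0.0935, 0.0885]
force: [0.2, 0.6, 0.6]
(24.77, 'tcp box x -0.079 z 0.089', 'F', array([0.2, 0.6, 0.6])) ((np.float64(0.9417797888386124), np.float64(-0.030000000000000002)), [241.0, 238.1, 339.9, 295.4])
```

The catch snapped, as the force dropped to zero. I'll touch down gently to confirm the shut height of about 13 mm below first contact.

```bash
python3 -m handwheel '[[0,0,1,0,255],[0,0,1,0,255]]' | sed -n '2p;4p'
python3 -m handwheel '[[0,0,1,0,255],[0,0,1,0,255]]' | sed -n '2p;4p'
python3 -m handwheel '[[0,0,0.5,0,255],[0,0,0.5,0,255]]' | sed -n '2p;4p'
```

```text
ee_pos: [0.484, 0.0935, 0.0876]
force: [-0.8, 0.1, -0.4]
ee_pos: [0.484, 0.0935, 0.0866]
force: [-0.2, 0.6, -0.2]
ee_pos: [0.4841, 0.0936, 0.0865]
force: [-0.8, -0.1, 3.1]
```

Contact is at 0.0865, 13 mm below first contact, so the lid is fully shut. I'll withdraw and take a last look.

```bash
python3 -m handwheel '[[0,0,-5,0,255],[0,0,-30,0,255],[0,0,-65,0,255],[0,0,-100,0,255],[0,0,-140,0,255]]' | sed -n '2p;4p'
python3 -m handwheel '[[0,0,-10,0,255],[0,0,-10,0,255],[0,0,-10,0,255],[0,0,-10,0,255]]' | sed -n '2p;4p'
python3 - <<'E'
from lid import *
print(tip(),lid())
t=bot.grab_frame("top");s=bot.grab_frame("scene")
o=np.vstack([cv2.resize(t[170:330,160:480,::-1],(600,300),interpolation=2),cv2.resize(s[180:340,200:520,::-1],(600,300),interpolation=2)])
cv2.imwrite("pics/end.png",o)
E
```

```text
ee_pos: [0.483, 0.0935, 0.2271]
force: [0.6, 0.1, -0.1]
ee_pos: [0.4831, 0.0931, 0.2349]
force: [-0.4, -0.4, 0.6]
(26.12, 'tcp box x -0.080 z 0.235', 'F', array([-0.4, -0.4,  0.6])) ((np.float64(0.9400726392251816), np.float64(-0.030000000000000002)), [239.3, 235.9, 342.5, 294.7])
```

View pics/end.png

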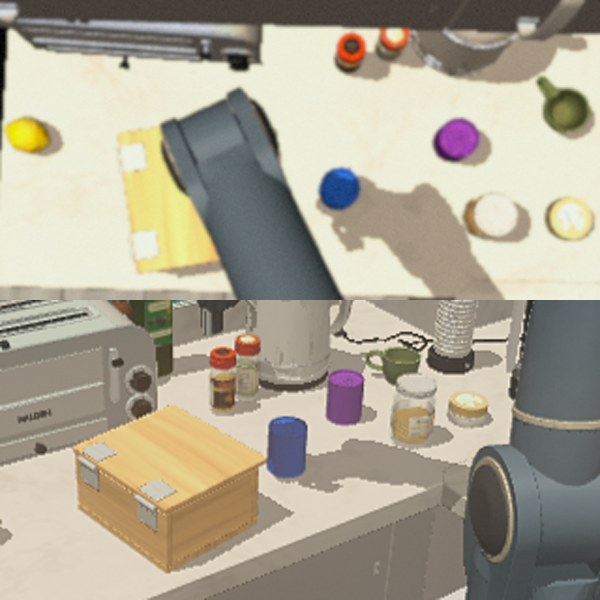

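The picture shows the lid lying flat and shut (scene half, about (170,455)), with the jars, pot, cup, lemon and both look-alikes in their places.

```bash
python3 -c "
from cell import bot
print(bot.close_job())"
```

```text
the job is handed in; nothing more can be done
None
```

I've handed the job in at about 26 s: the labelled tin was set down upright in the box, the lid fell shut on its own, a gentle press of about 9 N snapped the catch, and the other things stayed in place in the last picture (my first close on the tin touched its top at about 5 N and missed, and early in the lid push the force briefly reached 22 N).

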